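Bring a tripped bench socket unit back on

TASK

The socket unit on the bench has tripped and every switch on it is off. With your fingertips, push its popped-out breaker button in until it stays in, then switch on the wide main rocker, and then the rocker in front of the socket that holds the four-cell battery charger; a rocker is on when its front end, the one towards the robot, is pressed down. Leave the other rockers off, and do not lift, unplug or shift anything.

Things in the scene. Friction and masses are not known exactly. Their poses are not given: they have to be found in the camera images.
- unit: Switched bench socket unit: fixed light grey box, black end caps, 115 mm (x) by 364 mm (y), level top panel 46 mm above the origin (centre of the underside). x points from its front edge (robot side) to its rear, y to its left end. At x 22: breaker button, then sockets 0-3, at y 122, 58, -4, -66, -128 mm. At x -30, same y: pivots of the main rocker and rockers 0-3, each in front of its socket.
- breaker_top (a point): Centre of the top of the breaker's reset button, the only round button: black pin 11 mm across in a hexagonal steel nut (19 mm over its corners, 3 mm high), left end of the unit, behind the main rocker. Pressed straight down. Its top is 10.5 mm above the panel popped out, 4.5 mm when in. Takes about 4 N; beyond half way it snaps in and stays.
- breaker (a joint): Travel of the breaker button downwards: 0 popped out (tripped), 0.006 m fully in (reset).
- main_rocker_front (a point): On the front half of the main rocker (the wide one, frame 31 x 25 mm, left end of the unit), 10 mm in front of its pivot; moves with it. Pivot line 3.5 mm above the panel, 1.5 mm above the frame. V-shaped, 27 mm long: off, the front half slopes up to 5 mm above the pivot line and the rear half is level; on, the mirror image. Press straight down.
- main_rocker (a joint): Main rocker: 0 off (front end up), 0.4 rad on (front half level at the pivot's height, rear end up). About 3 N at 10 mm from the pivot to start it; beyond half way (0.2) it snaps on and stays.
- charger: Black plug-in battery charger, 100 x 62 x 30 mm, four pale pen cells side by side in its top, plugged into one of the four sockets (varies) and overhanging the unit's rear edge. Loose: held only by its round plug. Origin: on the panel at the centre of its socket; it reaches from 30 mm in front of that to 70 mm behind. Axes as the unit's.
- usb_adaptor: White plug-in power adaptor with two slots in its top, 46 x 42 x 34 mm, plugged into another socket; leave it. Origin: on the panel at the centre of its socket.
- socket0 (a point): Centre of socket 0 (0 is the leftmost, 3 the rightmost), at the panel's surface. Round well, 40 mm across, covered by whatever is plugged in.
- socket1 (a point): Centre of socket 1 (0 is the leftmost, 3 the rightmost), at the panel's surface. Round well, 40 mm across, covered by whatever is plugged in.
- socket2 (a point): Centre of socket 2 (0 is the leftmost, 3 the rightmost), at the panel's surface. Round well, 40 mm across, covered by whatever is plugged in.
- socket3 (a point): Centre of socket 3 (0 is the leftmost, 3 the rightmost), at the panel's surface. Round well, 40 mm across, covered by whatever is plugged in.
- rocker0_front (a point): On the surface of the front half of rocker 0, which switches socket 0 and lies 52 mm straight in front of it; point 10 mm in front of its pivot; moves with the rocker. Narrow rocker (frame 31 x 14 mm) that works exactly like the main rocker, same heights and force.
- rocker0 (a joint): Rocker 0: 0 off (front end up), 0.4 rad on (front half level, rear end up).
- rocker1_front (a point): On the surface of the front half of rocker 1, which switches socket 1 and lies 52 mm straight in front of it; point 10 mm in front of its pivot; moves with the rocker. Narrow rocker (frame 31 x 14 mm) that works exactly like the main rocker, same heights and force.
- rocker1 (a joint): Rocker 1: 0 off (front end up), 0.4 rad on (front half level, rear end up).
- rocker2_front (a point): On the surface of the front half of rocker 2, which switches socket 2 and lies 52 mm straight in front of it; point 10 mm in front of its pivot; moves with the rocker. Narrow rocker (frame 31 x 14 mm) that works exactly like the main rocker, same heights and force.
- rocker2 (a joint): Rocker 2: 0 off (front end up), 0.4 rad on (front half level, rear end up).
- rocker3_front (a point): On the surface of the front half of rocker 3, which switches socket 3 and lies 52 mm straight in front of it; point 10 mm in front of its pivot; moves with the rocker. Narrow rocker (frame 31 x 14 mm) that works exactly like the main rocker, same heights and force.
- rocker3 (a joint): Rocker 3: 0 off (front end up), 0.4 rad on (front half level, rear end up).
- cap0: Grey blanking cap, 45 mm disc with a small grip bar, 11 mm high, closing an unused socket; leave it. Origin: on the panel at the centre of its socket.
- cap1: Grey blanking cap, 45 mm disc with a small grip bar, 11 mm high, closing an unused socket; leave it. Origin: on the panel at the centre of its socket.
- screwdriver_grip (a point): Handle of a loose screwdriver lying on the bench to the right of the unit; leave it.
- torch: Diver's hand torch lying on the bench to the left of the unit, 155 mm long, 42 mm thick; leave it. Origin: under its middle, on the bench.
- bottle: White bottle, 64 mm across, 170 mm high, standing to the left and farther back; leave it. Origin: centre of its underside.
Mind the look-alikes: they are no part of the job. What is shaped like the charger but orange is not meant.

How it is judged:
On the way, in this order (a step that is already met when the one before it is completed fails the run):
1. the breaker button is pushed in and stays in (value of joint breaker above 0.0045 m), for 0.2 s.
2. then the main rocker is on (value of joint breaker above 0.0045 m and value of joint main_rocker above 0.33 rad), for 0.2 s.
3. then the rocker of the charger's socket is on (all of step 2 and ((horizontal distance between charger and socket0 below 0.02 m and value of joint rocker0 above 0.33 rad and value of joint each of rocker1, rocker2, rocker3 below 0.07 rad) or (horizontal distance between charger and socket1 below 0.02 m and value of joint rocker1 above 0.33 rad and value of joint each of rocker0, rocker2, rocker3 below 0.07 rad) or (horizontal distance between charger and socket2 below 0.02 m and value of joint rocker2 above 0.33 rad and value of joint each of rocker0, rocker1, rocker3 below 0.07 rad) or (horizontal distance between charger and socket3 below 0.02 m and value of joint rocker3 above 0.33 rad and value of joint each of rocker0, rocker1, rocker2 below 0.07 rad))), for 0.2 s.
At the end, for the whole second after the job is handed in: Breaker button in by more than 4.5 of its 6 mm; main rocker and the charger's rocker beyond 0.33 of 0.4 rad; the other three rockers below 0.07 rad; charger, adaptor and caps within 8 mm, and the loose things on the bench within 20 mm, of where they were (all of step 3 and distance of each of charger, usb_adaptor, cap0, cap1 from where it was at the start of the episode below 0.008 m and distance of each of screwdriver_grip, torch, bottle from where it was at the start of the episode below 0.02 m and linear speed of charger below 0.02 m/s); the robot touches nothing.
It fails at once if the rocker of a socket without the charger is tilted half way ((not (horizontal distance between charger and socket0 below 0.02 m) and value of joint rocker0 above 0.2 rad) or (not (horizontal distance between charger and socket1 below 0.02 m) and value of joint rocker1 above 0.2 rad) or (not (horizontal distance between charger and socket2 below 0.02 m) and value of joint rocker2 above 0.2 rad) or (not (horizontal distance between charger and socket3 below 0.02 m) and value of joint rocker3 above 0.2 rad)).
It fails at once if the charger, adaptor or a cap is lifted, unplugged or shifted by more than 8 mm (not (distance of charger from where it was at the start of the episode below 0.008 m) or not (distance of usb_adaptor from where it was at the start of the episode below 0.008 m) or not (distance of cap0 from where it was at the start of the episode below 0.008 m) or not (distance of cap1 from where it was at the start of the episode below 0.008 m)).
It fails at once if a loose thing on the bench is lifted or shifted by more than 20 mm (not (distance of screwdriver_grip from where it was at the start of the episode below 0.02 m) or not (distance of torch from where it was at the start of the episode below 0.02 m) or not (distance of bottle from where it was at the start of the episode below 0.02 m)).
It also fails if it takes over 38 s, if anything falls off the work surface, if the arm or the gripper's body presses on something with over 40 N, if the wrist force passes 120 N, or if a joint passes its speed limit or range.

ROBOT

A 6-joint arm with a two-finger parallel gripper is mounted at the origin on the work surface. World frame = base frame: x ahead of the robot, y to its left, z up, the work surface at z = 0. Lengths are in m, angles in rad, forces in N, time in s.
With the tool pointing down it reaches from about 0.325 to 0.9 m from the base axis. Payload 6.1 kg.
Tool frame: the origin (TCP) lies midway between the tips of the shut fingers; the grasp point (between the pads) lies 19 mm behind it; z points along the fingers, y is the line along which they close (so a half turn about z gives the same grasp; the last joint's range is limited). The gripper opens to 85 mm and grips with 20 to 120 N. Pads are 22 mm wide; open, the fingers measure 114 mm over their backs; the gripper's body (76 mm by 85 mm) begins 54 mm behind the grasp point. The pads swing forward as they close: fully open they stand 13 mm farther back than shut.
Start: joints at [1.123, 0.22, 1.526, -0, 1.395, -0.126], TCP at [0.198, 0.593, 0.231] pointing down, gripper open.
Joint ranges: [-2.98, 2.98], [-0.91, 2.08], [0.09, 2.57], [-1.24, 4.39], [0.2, 2.65], [-2.68, 2.68]. Speed limits (rad/s): [2.57, 2.57, 3.01, 3.14, 3.14, 3.14].

INTERFACE

Orientations are given as [roll, pitch, yaw] about the fixed x, y, z axes, in that order (R = Rz(yaw) Ry(pitch) Rx(roll)).
In Python, from plant import movep, move_l, set_joints, gripper_to, hold, inverse_kinematics, observe, get_image, get_calibration, Unreachable, job_done gives the robot as it stands. Calls block until the motion is done:
- movep(position, orientation): joint-space move of the TCP to a pose.
- move_l(position, feed=0.15, rotation=None, max_force=None): straight line of the TCP; rotation=None keeps the orientation; feed is the mean speed in m/s. With max_force (N) it stops when the force on the tool has changed by that much, and returns True; else False.
- set_joints(angles): joint-space move.
- gripper_to(opening, f_grip=None): finger opening in m; f_grip is the grip in N (None keeps the last); returns when the fingers have stopped.
- hold(seconds).
- inverse_kinematics(position, orientation): joint angles nearest the present ones, or None.
- observe(): the state.
- get_image(name): name is "scene" or "side" or "wrist"; returns (picture, depth): 384x512x3 uint8, red, green, blue; 384x512 float32, m along the optical axis (not along the pixel's ray), 0 where there is no reading.
- get_calibration(name): a dict with "intrinsics" (3x3 intrinsics, pixels), "dist_coeffs" ([k1, k2, p1, p2, k3] as OpenCV has them; the pictures are not rectified), "world_from_camera" (4x4, takes a point from camera to world coordinates). Camera axes: x right, y down, z forward; pixel columns grow to the right and rows downward; lengths in m; the calibration is good to about 2 mm. A picture is of the moment at which its call begins: read the wrist's pose just before it. get_calibration takes no time and is no camera call; for the wrist camera it gives the pose at the moment of the call.
A pose or a line that the arm cannot do raises Unreachable and nothing moves.
- job_done(): hands the job in; it is judged then, once.
The state is a dict: "time_s": time; "q": joint angles; "joint_velocities": joint speeds; "joint_torque": joint torques, N m; "eef_pos": TCP position; "tcp_rot": TCP orientation; "ft_force": force on the tool from outside, world axes, zero at the start; "torque": the same for the moment, N m; "opening": finger opening in m; "grasp_force": force on a finger pad.
Only numpy, scipy, OpenCV 4.12 (cv2) and the standard library are available. Lean on these libraries where they do the work, as an engineer would, in place of code of your own. Each camera call takes 0.05 s, during which the arm holds its last target. There are 200 camera calls.

## Working session

There is one attempt and no reset: what is moved stays moved. The work goes in short steps, each a Python script; the robot and the scene stay as the last script left them, time stands still between calls to the robot, and variables do not carry over. Pictures are saved under pics/ and viewed, at most 10 in all, crops included, and the job is handed in when it is done.

```bash
mkdir -p pics; ls; cat > h.py <<'E'
import numpy as np, cv2
from plant import *
def snap(n):
    c=get_calibration(n); im,d=get_image(n)
    np.savez(f'pics/{n}.npz',im=im,d=d,K=c['intrinsics'],D=c['dist_coeffs'],T=c['world_from_camera'])
    return im,d
def cloud(n):
    z=np.load(f'pics/{n}.npz'); h,w=z['d'].shape
    u,v=np.meshgrid(np.arange(w),np.arange(h))
    p=cv2.undistortPoints(np.stack([u,v],-1).reshape(-1,1,2).astype(float),z['K'],z['D']).reshape(h,w,2)
    P=np.dstack([p*z['d'][...,None],z['d']])
    P=P@z['T'][:3,:3].T+z['T'][:3,3]; P[z['d']==0]=np.nan
    return z['im'],P
def proj(n,X):
    z=np.load(f'pics/{n}.npz'); Ti=np.linalg.inv(z['T'])
    return cv2.projectPoints(np.asarray(X,float).reshape(-1,1,3),cv2.Rodrigues(Ti[:3,:3])[0],Ti[:3,3],z['K'],z['D'])[0].reshape(-1,2)
E
python3 - <<'E'
from h import *
for n in ('scene','side'):
    im,_=snap(n); cv2.imwrite(f'pics/{n}0.png',cv2.resize(im[...,::-1],(768,576)))
o=observe(); print(o['time_s'],o['tcp_rot'],o['ft_force'])
E
```

```text
pics
0.1 [-3.13978881e+00 -1.99945028e-04  2.81980286e+00] [-0.49031859  0.24386662 -0.45062193]
```

View pics/scene0.png

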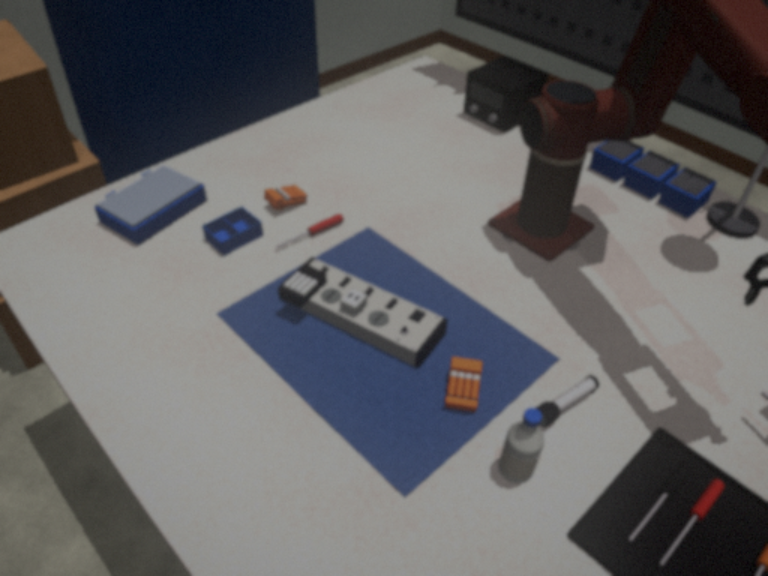

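View pics/side0.png

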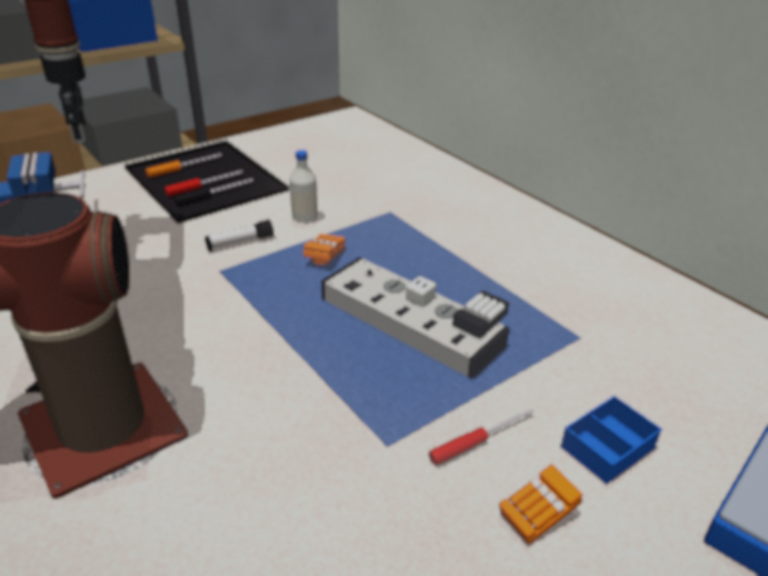

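Scene view (768-px scale): the unit spans about (285,285)–(445,340). Side view: the breaker is at (370,272) and the main rocker at (352,285). The sockets hold a cap (394,286), the white adaptor (422,290), a cap (446,312) and the black charger (485,308), so the charger looks to be in socket 3. The orange boxes at (325,248) and (540,502) are decoys. Next I fit a coarse unit pose and look closer with the wrist camera.

```bash
cat >> h.py <<'E'
def fit(n, lo=0.040, hi=0.054):
    im,P=cloud(n)
    m=(P[...,2]>lo)&(P[...,2]<hi)&(P[...,0]>.25)&(P[...,0]<1)&(np.abs(P[...,1])<.5)
    k,l,s,_=cv2.connectedComponentsWithStats(m.astype(np.uint8))
    i=1+np.argmax(s[1:,4]); Q=P[l==i]
    return s[i],np.median(Q[:,2]),cv2.minAreaRect(Q[:,:2].astype(np.float32))
E
python3 - <<'E'
from h import *
for n in ('scene','side'): print(n,fit(n))
c=get_calibration('wrist'); o=observe()
print(c['world_from_camera'],c['intrinsics'],o['eef_pos'])
E
```

```text
scene (array([ 199,  171,   99,   66, 2239], dtype=int32), np.float64(0.04713386566107014), ((0.5796173214912415, -0.0705769956111908), (0.15145477652549744, 0.36526650190353394), 13.626081466674805))
side (array([ 214,  172,  126,   70, 2773], dtype=int32), np.float64(0.045984523850483905), ((0.5763998031616211, -0.07281658053398132), (0.14819514751434326, 0.36534807085990906), 14.75800895690918))
[[ 0.31606351  0.90538529  0.28351602  0.12533859]
 [ 0.94873719 -0.30122174 -0.09572468  0.61733822]
 [-0.00126653  0.29923727 -0.95417789  0.37293899]
 [ 0.          0.          0.          1.        ]] [[281.18456784   0.         256.40562639]
 [  0.         281.18456784 190.93544075]
 [  0.           0.           1.        ]] [0.19744204 0.59240651 0.23027897]
```

```bash
python3 - <<'E'
from h import *
im,P=cloud('scene'); print('bottle',P[295:310:7,345])
movep([0.575,-0.072,0.27],[np.pi,0,0.245])
gripper_to(0.0)
hold(.3)
im,_=snap('wrist'); cv2.imwrite('pics/wrist1.png',cv2.resize(im[...,::-1],(768,576)))
f=fit('wrist'); print(f, observe()['time_s'],observe()['opening'])
E
```

```text
bottle [[0.6366555  0.39807681 0.11169556]
 [0.6425213  0.40631391 0.09514242]
 [0.64291757 0.41231126 0.06900785]]
(array([  118,   120,   278,    92, 17848], dtype=int32), np.float64(0.04611986026878395), ((0.5701068043708801, -0.07293897867202759), (0.12512096762657166, 0.3631274402141571), 13.995543479919434)) 3.9167 5.0672495979466345e-06
```

View pics/wrist1.png

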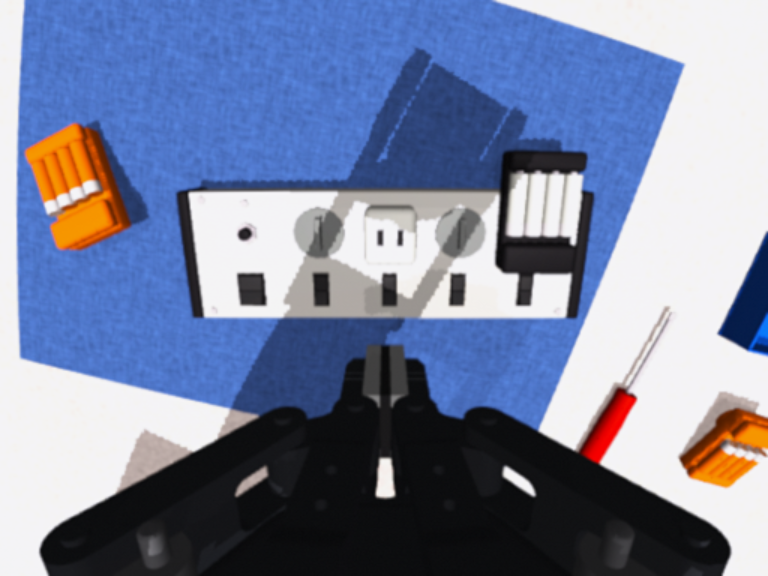

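The wrist view shows the breaker at (246,233), the main rocker at (251,289), and rockers 0–3 at (321, 389, 458, 525; row 289). The socket row is cap, white adaptor, cap, and the black charger with four pale cells at (543,215) in socket 3. The orange look-alikes at (80,185) and (730,450) are not plugged in and are the wrong colour. I'll refine the pose from the switch centres and check it in an enlarged crop.

```bash
python3 - <<'E'
from h import *
im,P=cloud('wrist'); g=im.max(-1)
px=np.array([[246,233],[251,289],[321,289],[389,289],[458,289]])/1.5   # rocker 3 checked separately
model=np.array([[22,122,10.5],[-30,122,5],[-30,58,5],[-30,-4,5],[-30,-66,5]])/1e3
W=[]
z=np.load('pics/wrist.npz')
for i,p in enumerate(px):
    x,y=p.astype(int); r=14 if i else 8
    s=(g[y-r:y+r,x-r:x+r]<70).astype(np.uint8)
    k,l,st,c=cv2.connectedComponentsWithStats(s); j=1+np.argmax(st[1:,4])
    uv=c[j]+[x-r,y-r]
    n=cv2.undistortPoints(uv.reshape(1,1,2),z['K'],z['D']).ravel()
    d=z['T'][:3,:3]@np.r_[n,1]; o=z['T'][:3,3]
    X=o+d*((.046+model[i,2]-o[2])/d[2]); W.append(X[:2]); print(uv*1.5,st[j],X)
W=np.array(W)
A=model[:,:2]; a=A-A.mean(0); b=W-W.mean(0)
th=np.arctan2((a[:,0]*b[:,1]-a[:,1]*b[:,0]).sum(),(a*b).sum())
R=np.array([[np.cos(th),-np.sin(th)],[np.sin(th),np.cos(th)]]); t=W.mean(0)-R@A.mean(0)
print('th',th,'t',t,'res mm',(A@R.T+t-W)*1e3)
np.savez('pose.npz',th=th,t=t)
# overlay
pts=np.array([[22,122,10.5],[-40,122,7],[-40,58,7],[-40,-4,7],[-40,-66,7],[-40,-128,7],[57.5,182,0],[-57.5,182,0],[57.5,-182,0],[-57.5,-182,0],[-8,-97,30],[-8,-159,30],[92,-97,30],[92,-159,30]])/1e3
X=np.c_[pts[:,:2]@R.T+t,pts[:,2]+.046]
v=cv2.resize(im[...,::-1],None,fx=3,fy=3,interpolation=cv2.INTER_CUBIC)
for q in proj('wrist',X): cv2.circle(v,tuple(int(k) for k in np.round(q*3+1)),3,(0,0,255),-1)
cv2.imwrite('pics/crop.png',cv2.resize(v[270:660,330:1230],(800,347)))
E
```

```text
[244.17857143 233.14285714] [ 3  5  8  8 42] [0.5588585  0.04845899 0.0565    ]
[251.39440994 288.69409938] [  6   5  18  20 322] [0.5086934  0.03606277 0.051     ]
[320.79581152 288.83246073] [  9   5  10  21 191] [ 0.52387442 -0.02513848  0.051     ]
[388.76315789 290.48245614] [ 10   5   9  21 171] [ 0.5372146  -0.08489318  0.051     ]
[456.51219512 289.00609756] [  9   5   9  20 164] [ 0.55337492 -0.14378496  0.051     ]
th 0.239710929649725 t [ 0.56645911 -0.07427877] res mm [[ 0.00609226  0.99712752]
 [-0.34195396  1.04741219]
 [-0.32797214  0.07863913]
 [ 1.05200275 -0.39387619]
 [-0.38816891 -1.72930264]]
```

View pics/crop.png

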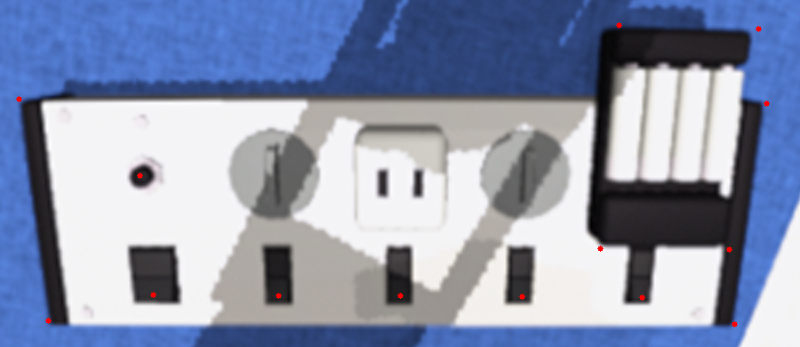

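The model points line up with the breaker, rockers and corners. The black four-cell charger sits behind the rightmost rocker, so rocker 3 is the target. Pressing the breaker first.

```bash
cat >> h.py <<'E'
def at(x,y,z):
    p=np.load('pose.npz'); c,s=np.cos(p['th']),np.sin(p['th'])
    return [p['t'][0]+(c*x-s*y)/1e3, p['t'][1]+(s*x+c*y)/1e3, .046+z/1e3]
def press(x,y,ztop,zend,F=14):
    th=float(np.load('pose.npz')['th'])
    movep(at(x,y,80),[np.pi,0,th])
    move_l(at(x,y,ztop+8),feed=.12)
    hit=move_l(at(x,y,zend),feed=.02,max_force=F)
    o=observe(); print('hit',hit,'z over panel mm',(o['eef_pos'][2]-.046)*1e3,'F',o['ft_force'],'t',o['time_s'])
    hold(.3); print((observe()['eef_pos'][2]-.046)*1e3)
    move_l(at(x,y,60),feed=.15)
E
python3 - <<'E'
from h import *
press(22,122,10.5,3.0)
th=float(np.load('pose.npz')['th'])
movep(at(-20,122,170),[np.pi,0,th])
im,_=snap('wrist'); im,P=cloud('wrist')
q=proj('wrist',[at(22,122,5),at(-30,122,5)]).mean(0).astype(int); print(q,observe()['time_s'])
v=im[max(q[1]-60,0):q[1]+60,max(q[0]-80,0):q[0]+80,::-1]; cv2.imwrite('pics/b.png',cv2.resize(v,None,fx=5,fy=5,interpolation=cv2.INTER_CUBIC))
q=proj('wrist',[at(22,122,5)])[0].astype(int)
Z=(P[q[1]-2:q[1]+3,q[0]-2:q[0]+3,2]-.046)*1e3; print(np.round(Z,1))
E
```

```text
hit True z over panel mm 4.440676698933263 F [-1.35489134e+00 -3.15916618e-03  6.10402556e+00] t 6.0667
4.413278517185739
[256 159] 7.4833
[[4.  3.5 4.3 4.1 4.2]
 [4.9 4.3 3.2 4.3 5.1]
 [5.4 3.5 5.2 4.2 4.2]
 [3.5 4.6 3.4 4.7 2.6]
 [3.8 5.5 5.1 4.8 4.6]]
```

View pics/b.png

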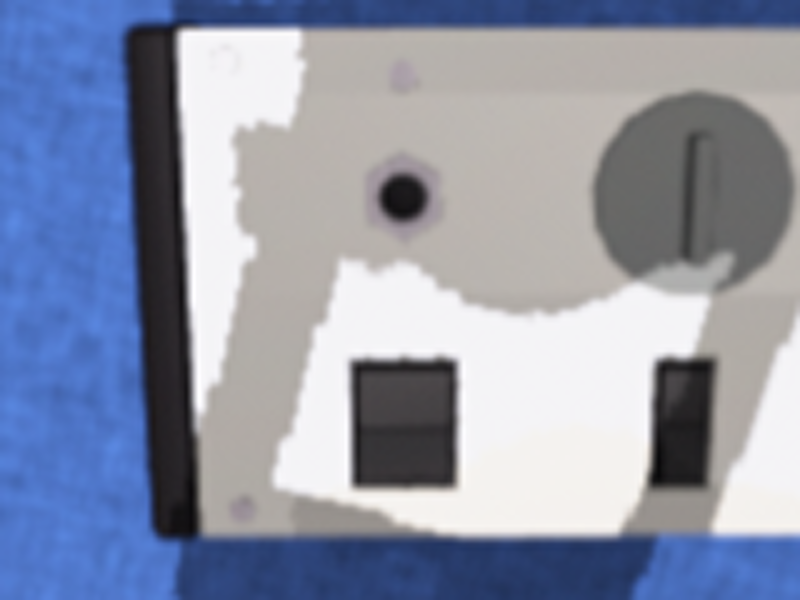

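The breaker at (403,197) now measures about 4.4 mm above the panel, so it is in. Next is the main rocker at (403,423), with a depth check before I press rocker 3.

```bash
cat >> h.py <<'E'
def state(y):
    th=float(np.load('pose.npz')['th'])
    movep(at(-20,y,170),[np.pi,0,th]); hold(.2)
    snap('wrist'); im,P=cloud('wrist'); r=[]
    for x in (-40,-20):
        q=proj('wrist',[at(x,y,6)])[0].round().astype(int)
        r.append(round(float(np.nanmedian(P[q[1]-1:q[1]+2,q[0]-1:q[0]+2,2])-.046)*1e3,1))
    print('front/rear height mm',r,'t',observe()['time_s']); return r
E
python3 - <<'E'
from h import *
press(-44,122,8.5,2.5)
r=state(122)
if r[0]<5<r[1]:
    press(-44,-128,8.5,2.5); state(-128)
    im=np.load('pics/wrist.npz')['im']; cv2.imwrite('pics/end.png',cv2.resize(im[...,::-1],(768,576)))
E
```

```text
hit True z over panel mm 3.5367513453259463 F [-2.26720396 -0.01536168  5.91967234] t 9.2833
3.5019721005737776
front/rear height mm [3.1, 7.4] t 10.8917
hit True z over panel mm 3.525398600748096 F [-1.5350793   0.98238877  6.31016897] t 13.2833
3.5668783241659465
front/rear height mm [3.0, 7.7] t 14.8917
```

View pics/end.png

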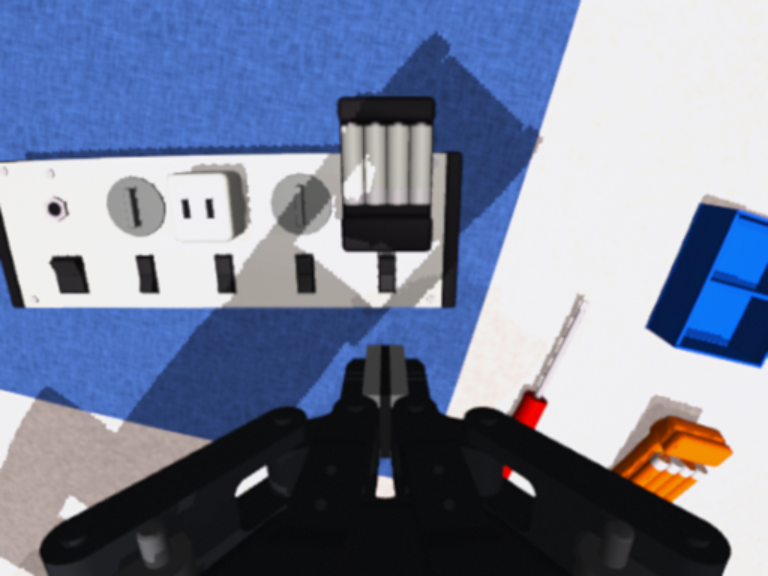

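The main rocker (70,274) and rocker 3 (387,272) have their front ends down. The charger is still in place in socket 3, and the arm is clear of everything.

```bash
python3 -c "
from h import *
print(job_done())"
```

```text
the job is handed in; nothing more can be done
None
```

I pushed the breaker in, then switched on the main rocker and rocker 3 (the charger's), left the other rockers alone, and handed the job in at about 15 s; no verdict came back.

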